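# Push a worn eraser through the sprung flap of a desk bin

## Robot

A 6-joint arm with a two-finger parallel gripper is mounted at the origin on the work surface; the furniture and walls round the work are solid. World frame = base frame: x ahead of the robot, y to its left, z up, the work surface at z = 0. Lengths are in m, angles in rad, forces in N, time in s.
With the tool pointing down it reaches from about 0.375 to 0.975 m from the base axis. Payload 3.8 kg.
Tool frame: the origin (TCP) lies midway between the tips of the shut fingers; the grasp point (between the pads) lies 19 mm behind it; z points along the fingers, y is the direction in which the jaws open and shut (so a half turn about z gives the same grasp; the last joint's range is limited). The gripper opens to 85 mm and grips with 20 to 120 N. Pads are 22 mm wide; open, the fingers measure 114 mm over their backs; the gripper's body (76 mm by 85 mm) begins 54 mm behind the grasp point. The pads swing forward as they close: fully open they stand 13 mm farther back than shut.
Start: joints at [1.239, 0.264, 1.604, -0, 1.274, -0.037], TCP at [0.196, 0.646, 0.231] pointing down, gripper open.
Joint ranges: [-2.63, 2.63], [-0.94, 2.18], [0.31, 2.57], [-1.31, 4.45], [0, 2.66], [-2.55, 2.55]. Speed limits (rad/s): [2.57, 2.57, 3.14, 3.14, 3.14, 3.14].

## Interface

Orientations are given as a rotation vector (axis times angle).
In Python, from workcell import bot gives the robot as it stands.
- The arm moves only by the tool arm_command, never from a script. Its argument "targets" is text: rows parted by semicolons, each of 7 numbers parted by spaces: the shift along the tool's x, y, z in mm, then the turn, a rotation vector about the tool's x, y, z in degrees, then the opening, from 0 (shut) to 1 (fully open). A call has 1 to 10 rows; each row is the pose to reach, as a shift and turn from the pose commanded when the call began, along the tool's axes at that moment; what a row does not reach only later rows make up. A row lasts 1/12 s, in which the tool goes at most 41.7 mm and 7.16 degrees, less where a joint would pass 70% of its speed; a pose out of reach is approached as far as the arm can. A call with a gripper value outside its range is refused whole. The fingers move at their own pace and stop on an object; "newtons" is the grip in N (left out, the last holds). Time passes only in rows, so rows that repeat a pose let the fingers close. It gives the time, the measured TCP pose, the force and the opening at its end, in the units of the state.
- bot.read_state(): the state, without advancing time (a new reading comes with each control period).
- bot.read_camera(name): name is "scene" or "side" or "wrist"; returns (picture, depth): 400x640x3 uint8, blue, green, red; 400x640 float32, m along the optical axis (not along the pixel's ray), 0 where there is no reading.
- bot.camera_params(name): a dict with "fov_y" (degrees; the focal length in pixels is half the picture's height over the tangent of half this angle, whatever the lens; pixels are square), "cx", "cy" (the principal point, pixels), "k1" (the pictures are not rectified: a ray, as slopes to the right and down, at radius r is drawn at 1 + k1 r^2 times it, then the intrinsics apply), "xyz" and "rotation" of the camera in the world; the wrist camera has in their place "T_tool_cam" (4x4, takes a point from camera to tool coordinates, whose origin is the TCP and whose axes are the flange's). Camera axes: x right, y up, looking along -z (the intrinsics and any distortion apply to the point x, -y, -z); pixel columns grow to the right and rows downward; lengths in m; the calibration is good to about 2 mm. A picture is of the moment at which its call begins: read the wrist's pose just before it. camera_params takes no time and is no camera call.
- bot.finish_job(): hands the job in, once; it reports no verdict.
The state is a dict: "time": time; "q": joint angles; "joint_vel": joint speeds; "joint_torque": joint torques, N m; "tool_pos": TCP position; "tcp_rot": TCP orientation; "wrist_force": force on the tool from outside, world axes, zero at the start; "torque": the same for the moment, N m; "width": opening from 0.0 (shut) to 1.0 (fully open).
Only numpy, scipy, OpenCV 4.12 (cv2) and the standard library are available. Lean on these libraries where they do the work, as an engineer would, in place of code of your own. Each camera call takes 0.05 s, during which the arm holds its last target.

## Task

Throw away the worn eraser lying on the ledge of the small grey desk bin: with one fingertip push the orange self-closing flap open and hold it open while the eraser is still on the ledge, and with the other finger push the eraser along the ledge and over its far edge, past the open flap, so that it drops into the bin. Do not pick the eraser up; it is only slid. Then draw the fingers back so that the flap springs shut, and leave everything else on the desk where it is.

Things in the scene. Friction and masses are not known exactly. Their poses are not given: they have to be found in the camera images.
- eraser_mid (a point): centre of the eraser (blue card sleeve, white end): 23 mm along its x, 58 mm along its y, 13 mm high, about 20 g. It lies flat on the bin's ledge, its long side roughly across the bin (its y roughly along the bin's y, up to 0.25 rad off). It slides freely on the ledge.
- bin: grey desk bin, fixed, 260 mm long (x), 170 mm wide (y). Origin: on the desk, below the middle of the ledge's far edge; x points away from the robot toward the flap, y left, z up. x = -0.130 to 0: level ledge, top 85 mm above the desk, side rails 5 mm high at y = +-0.0825. x = 0 to 0.124: hollow, 158 mm wide inside, floor 9 mm above the desk, under the flap
- flap (a joint): angle of the orange flap, rad: 0 shut, grows as it is pushed in, stop at 0.95. A vertical fingertip 4 mm above the ledge, moving in bin +x, presses it down and in: finger's front face at bin x = 0.042: about 0.2 rad, at 0.066: about 0.55 rad. Sprung shut (0.10 Nm shut, 0.16 Nm at 0.6 rad: 1 to 5 N at the fingertip). The eraser pushed against the shut flap is borne on it and does not drop in
- ledge_edge (a point): middle of the far edge of the ledge, 85 mm above the desk; axes of the bin. Beside the flap stand fixed cheeks (inner faces at bin y = +-0.079, from bin x = 0.004 back, tops 48 mm above the ledge)
- flap_hinge (a point): middle of the flap's hinge bar (8 mm thick, across the bin at bin x = 0.088, 42 mm above the ledge); axes of the bin. A vertical finger, at the height of the bar too, must stay short of bin x = 0.084. Behind it a fixed roof strip, bin x = 0.096 to 0.130, top 48 mm above the ledge; above the flap itself nothing
- flap_edge (a point): middle of the flap's free edge; moves with the flap. Flap 152 mm wide, 96 mm from hinge to free edge, 3 mm thick. Shut, it slopes from the hinge down toward the robot at 29 degrees; its free edge is then at bin x = 0.004, 5 mm below the ledge top
- eraser: the same eraser; origin at the centre of its underside, axes as given above
- mug: white mug, 92x127x95 mm; a bystander, origin at the centre of its underside
- clip_tub: dark round tub of paper clips, 62 mm across, 36 mm high; a bystander, origin at the centre of its underside
- highlighter_pink: pink highlighter lying flat, 26x120x16 mm; a bystander, origin at the centre of its underside
- tape_roll: roll of brown tape lying flat, 92 mm across, 48 mm high; a bystander, origin at the centre of its underside
- stamp_a: brown wooden hand stamp, 66 mm high; a bystander, origin at the centre of its underside
- stamp_b: dark hand stamp, 66 mm high; a bystander, origin at the centre of its underside
- stamp_pad: black stamp pad, 76x118x18 mm; a bystander, origin at the centre of its underside
- calculator: desk calculator, 128x78x16 mm; a bystander, origin at the centre of its underside
- binder_clip_1: black binder clip, 46 mm high; a bystander, origin at the centre of its underside
- ink_bottle: small white bottle with purple cap, 33 mm across, 82 mm high; a bystander, origin at the centre of its underside

How it is judged:
By the outcome, as a careful person would: the job done as asked, in the order asked, and still so for the second after the job is handed in, with the robot touching nothing.
It also fails if it takes over 38 s, if anything falls off the work surface, if the arm or the gripper's body presses on something with over 40 N, if the wrist force passes 120 N, or if a joint passes its speed limit or range.

## Working session

There is one attempt and no reset: what is moved stays moved. The work goes in short steps, Python scripts to look and compute and a tool call to move; the robot and the scene stay as the last step left them, time stands still between calls to the robot, and variables do not carry over. Pictures are saved under pics/ and viewed, and the job is handed in when it is done.

Besides the shell and the picture viewer there is one more tool, called after "Emit:" as name(argument=value, ...) on one line, values as JSON. arm_command: Moves the arm, as the interface text tells. Its arguments: {"type":"object","properties":{"targets":{"type":"string"},"newtons":{"type":"number"}},"required":["targets"]}

```bash
mkdir -p pics; ls; cat > h.py <<'E'
import numpy as np,cv2
from scipy.spatial.transform import Rotation as R
from workcell import bot
def snap(n,f):
    s=bot.read_state(); p,d=bot.read_camera(n); cv2.imwrite('pics/'+f+'.png',p); np.savez('pics/'+f+'.npz',p=p,d=d,pos=s['tool_pos'],rot=s['tcp_rot']); return p,d
E
python3 - <<'E'
from h import *
for n in('scene','side','wrist'):
    snap(n,n+'0'); print({k:(np.round(v,4).tolist() if not isinstance(v,str) else v) for k,v in bot.camera_params(n).items()})
s=bot.read_state();print({k:np.round(v,3).tolist() for k,v in s.items()})
E
```

```text
pics
{'fov_y': 53.6102, 'cx': 322.4344, 'cy': 197.4761, 'k1': -0.0931, 'xyz': [-0.2456, -0.4604, 1.0062], 'rotation': [0.6696, -0.4214, -1.072]}
{'fov_y': 52.0467, 'cx': 315.8176, 'cy': 193.8074, 'k1': -0.0865, 'xyz': [-0.5235, 0.1081, 0.9188], 'rotation': [0.6623, -0.7873, -1.6621]}
{'fov_y': 61.7393, 'cx': 324.0926, 'cy': 199.9574, 'k1': -0.0724, 'T_tool_cam': [[0.0008, 0.9571, 0.2897, 0.0744], [1.0, -0.0008, 0.0002, 0.001], [0.0004, 0.2897, -0.9571, -0.142], [0.0, 0.0, 0.0, 1.0]]}
{'time': 0.15, 'q': [1.239, 0.265, 1.605, 0.0, 1.274, -0.037], 'joint_vel': [0.001, -0.001, -0.004, 0.001, 0.001, 0.0], 'joint_torque': [-0.001, -51.59, -36.796, -0.0, 0.008, -0.0], 'tool_pos': [0.196, 0.645, 0.23], 'tcp_rot': [-0.461, -3.107, 0.003], 'wrist_force': [-0.802, 0.163, -0.168], 'torque': [-0.028, -0.003, -0.043], 'width': 1.001}
```

View pics/scene0.png

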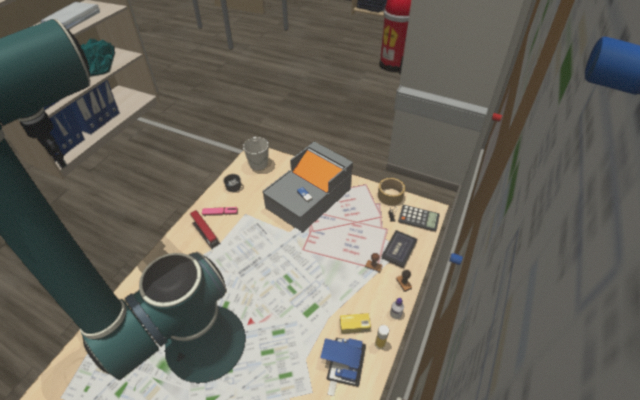

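View pics/side0.png

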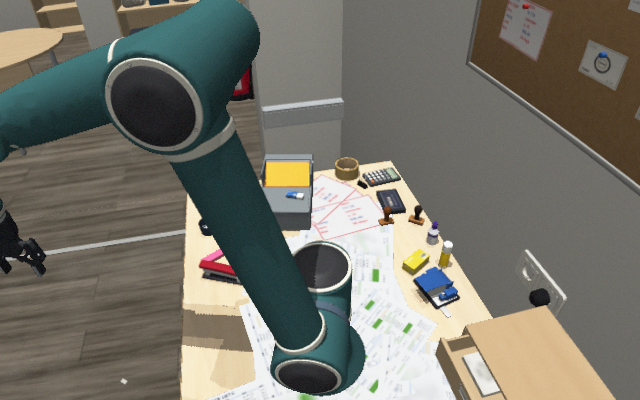

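View pics/wrist0.png

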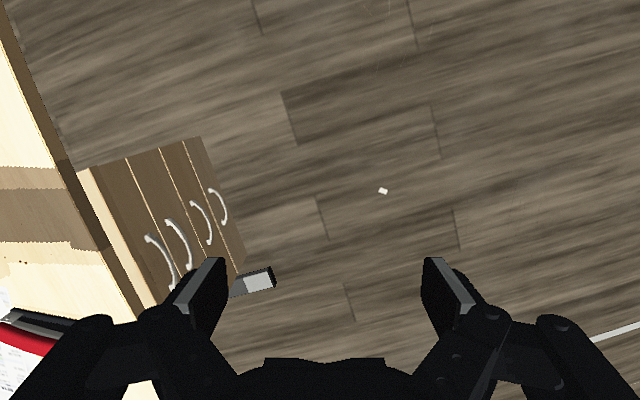

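The scene picture has the bin around (310,185), with the orange flap at (318,170) and the eraser at (305,195). The side picture has the eraser at (295,196). The wrist camera sees only the floor. I'll take a coarse pose from the fixed cameras first.

```bash
cat >> h.py <<'E'
def campose(n,pos=None,rot=None):
    c=bot.camera_params(n)
    if n!='wrist': return c,R.from_rotvec(c['rotation']).as_matrix(),np.array(c['xyz'])
    T=np.array(c['T_tool_cam']); W=np.eye(4); W[:3,:3]=R.from_rotvec(rot).as_matrix(); W[:3,3]=pos
    M=W@T; return c,M[:3,:3],M[:3,3]
def rays(n,px,pos=None,rot=None):
    c,Rm,t=campose(n,pos,rot); f=200/np.tan(np.radians(c['fov_y']/2))
    K=np.array([[f,0,c['cx']],[0,f,c['cy']],[0,0,1.]])
    u=cv2.undistortPoints(np.array(px,float).reshape(-1,1,2),K,np.array([c['k1'],0,0,0,0.])).reshape(-1,2)
    return np.c_[u[:,0],-u[:,1],-np.ones(len(u))]@Rm.T,t
def plane(n,px,z,pos=None,rot=None):
    d,t=rays(n,px,pos,rot); return t+d*((z-t[2])/d[:,2])[:,None]
def depthpts(n,px,D,pos=None,rot=None):
    px=np.array(px).astype(int); d,t=rays(n,px,pos,rot); return t+d*D[px[:,1],px[:,0]][:,None]
def proj(n,X,pos=None,rot=None):
    c,Rm,t=campose(n,pos,rot); f=200/np.tan(np.radians(c['fov_y']/2))
    x=(np.atleast_2d(X)-t)@Rm; s=np.c_[x[:,0],-x[:,1]]/-x[:,2:]; s=s*(1+c['k1']*(s**2).sum(1,keepdims=True))
    return s*f+[c['cx'],c['cy']]
E
python3 - <<'E'
from h import *
for n in('scene','side'):
    z=np.load(f'pics/{n}0.npz');p,D=z['p'],z['d']
    hsv=cv2.cvtColor(p,cv2.COLOR_BGR2HSV)
    m=cv2.inRange(hsv,(8,150,120),(28,255,255)); 
    k,l,st,ce=cv2.connectedComponentsWithStats(m); i=1+np.argmax(st[1:,4]); 
    yx=np.argwhere(l==i); P=depthpts(n,yx[:,::-1],D); print(n,'flap',len(P),P.mean(0).round(4))
    mu=P-P.mean(0);print(np.linalg.svd(mu,full_matrices=False)[2].round(3).tolist())
    cv2.imwrite(f'pics/{n}0z.png',cv2.resize(p[100:260,200:420],None,fx=3.5,fy=3.5,interpolation=cv2.INTER_CUBIC))
E
```

```text
scene flap 981 [ 0.6146 -0.0251  0.1086]
[[-0.654, -0.384, 0.652], [0.19, -0.917, -0.35], [0.733, -0.105, 0.672]]
side flap 1067 [ 0.6164 -0.0249  0.1047]
[[-0.857, 0.058, 0.513], [-0.109, -0.992, -0.07], [0.504, -0.116, 0.856]]
```

```bash
python3 - <<'E'
from h import *
for n in('scene','side'):
    z=np.load(f'pics/{n}0.npz');p,D=z['p'],z['d']
    rows=np.argwhere(D>0); P=depthpts(n,rows[:,::-1],D)
    sel=(abs(P[:,2]-.085)<.004)&(P[:,0]>.4)&(P[:,0]<1)&(abs(P[:,1])<.5)
    Q=P[sel]; print(n,len(Q),np.median(Q[:,:2],0)); 
    if len(Q)>20: 
        r=cv2.minAreaRect(Q[:,:2].astype(np.float32)*1000); print(r)
E
```

```text
scene 1611 [0.52626904 0.00497618]
((649.6458129882812, -158.0791015625), (377.4247741699219, 839.3113403320312), 18.075380325317383)
side 1156 [ 0.51882388 -0.0061129 ]
((699.17333984375, -216.41864013671875), (567.152099609375, 598.3324584960938), 89.99930572509766)
```

View pics/scene0z.png

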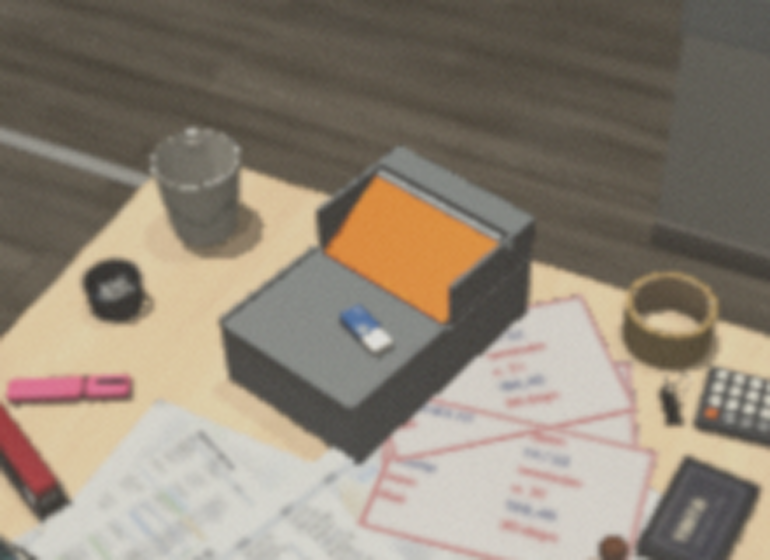

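View pics/side0z.png

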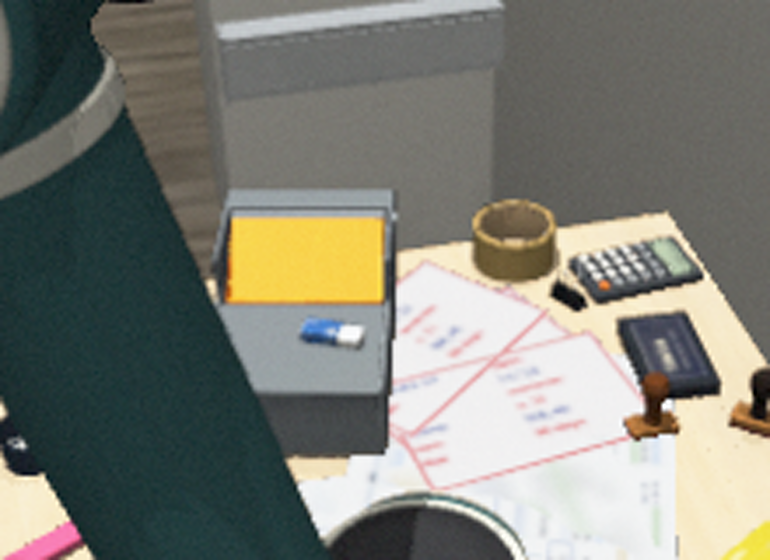

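Emit:
arm_command(targets="-510 -498 -110 0 0 50 1;-510 -498 -110 0 0 50 1;-510 -498 -110 0 0 50 1;-510 -498 -110 0 0 50 1;-510 -498 -110 0 0 50 1;-510 -498 -110 0 0 50 1;-510 -498 -110 0 0 50 1;-510 -498 -110 0 0 50 1;-510 -498 -110 0 0 50 1;-510 -498 -110 0 0 50 1")

```text
time: 0.98
tool_pos: [0.3947, 0.283, 0.295]
tcp_rot: [1.731, 2.622, 0.0]
wrist_force: [0.7, -0.9, 0.6]
width: 1.003
```

Emit:
arm_command(targets="-40 4 -6 0 0 0 1;-80 8 -12 0 0 0 1;-120 12 -18 0 0 0 1;-160 16 -24 0 0 0 1;-200 20 -30 0 0 0 1;-240 24 -36 0 0 0 1;-280 28 -42 0 0 0 1;-299 30 -45 0 0 0 1;-299 30 -45 0 0 0 1")

```text
time: 1.73
tool_pos: [0.5412, 0.0179, 0.3401]
tcp_rot: [1.737, 2.616, -0.001]
wrist_force: [-0.7, 0.2, 0.2]
width: 0.998
```

```bash
python3 - <<'E'
from h import *
p,D=snap('wrist','w1'); s=bot.read_state(); print(s['time'],s['tool_pos'],s['tcp_rot'],s['q'])
# gripper extents in tool frame
rows=np.argwhere(D>0); c=bot.camera_params('wrist'); T=np.array(c['T_tool_cam'])
z=np.load('pics/w1.npz')
P=depthpts('wrist',rows[:,::-1],D,z['pos'],z['rot']); L=(P-z['pos'])@R.from_rotvec(z['rot']).as_matrix()
for lo in range(-140,20,10):
    q=L[(L[:,2]*1000>=lo)&(L[:,2]*1000<lo+10)&(np.abs(L[:,1])<.12)&(np.abs(L[:,0])<.06)]
    if len(q): print(lo,len(q),(q.min(0)*1000).round(),(q.max(0)*1000).round(), 'inner',(1000*np.abs(q[:,1]).min()).round())
E
```

```text
1.7833 [0.54004223 0.01989593 0.33963892] [-1.73617092e+00 -2.61789169e+00  3.05267461e-04] [-9.27219725e-03 -4.12464548e-02  1.74425000e+00  6.91864685e-06
  1.43895632e+00 -4.08879789e-01]
-100 1884 [ 12. -71. -95.] [ 22.  71. -90.] inner 12.0
-90 12338 [  4. -73. -90.] [ 20.  73. -80.] inner 0.0
-80 9285 [ -9. -73. -80.] [ 19.  74. -70.] inner 0.0
-70 10399 [-12. -75. -70.] [ 18.  75. -60.] inner 32.0
-60 2043 [  2. -72. -60.] [ 16.  73. -50.] inner 41.0
-50 1873 [ -9. -56. -50.] [ 13.  57. -40.] inner 42.0
-40 1813 [-10. -57. -40.] [ 13.  57. -30.] inner 42.0
-30 1484 [-10. -57. -30.] [ 13.  57. -20.] inner 42.0
-20 614 [-10. -55. -20.] [ 13.  55. -12.] inner 42.0
```

View pics/w1.png

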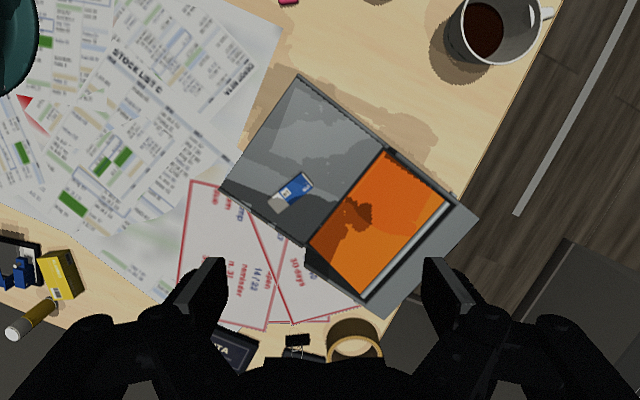

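The wrist picture shows the whole bin. Its near corners are at about (297,75) and (222,188), the flap's free edge runs from (386,150) to (308,243), and the eraser is at (291,191). Next I'll measure all of these.

```bash
python3 - <<'E'
from h import *
z=np.load('pics/w1.npz');p,D,pos,rot=z['p'],z['d'],z['pos'],z['rot']
g=dict(pos=pos,rot=rot)
hsv=cv2.cvtColor(p,cv2.COLOR_BGR2HSV)
o=cv2.inRange(hsv,(5,150,60),(25,255,255)); k,l,st,ce=cv2.connectedComponentsWithStats(o)
reg=[i for i in range(1,k) if st[i,4]>1500 and 300<ce[i][0]<450]; print(st[reg],ce[reg])
m=np.isin(l,reg).astype(np.uint8); cs,_=cv2.findContours(m,cv2.RETR_EXTERNAL,cv2.CHAIN_APPROX_NONE); c=max(cs,key=cv2.contourArea)
ap=cv2.approxPolyDP(c,6,True)[:,0]; print('flap poly',ap.tolist())
# depth fit of flap
yx=np.argwhere(cv2.erode(m,np.ones((5,5)))>0); P=depthpts('wrist',yx[:,::-1],D,**g)
P=P[(P[:,2]>.05)&(P[:,2]<.15)]; n=np.linalg.svd(P-P.mean(0),full_matrices=False)[2][2]; n*=np.sign(n[2]); print('flap n',n.round(4),'tilt deg',np.degrees(np.arccos(n[2])),'yaw',np.degrees(np.arctan2(-n[1],-n[0])),len(P))
# eraser
b=cv2.inRange(hsv,(100,120,60),(125,255,255)); w=cv2.inRange(hsv,(0,0,185),(180,60,255)); 
roi=np.zeros_like(b); roi[155:225,255:330]=1
cv2.imwrite('pics/w1z.png',cv2.resize(p[60:320,200:490],None,fx=2.7,fy=2.7,interpolation=cv2.INTER_CUBIC))
rows=np.argwhere(roi>0); Q=depthpts('wrist',rows[:,::-1],D,**g)
print('hist z', np.histogram(Q[:,2],bins=np.arange(.075,.11,.003)))
t=Q[(Q[:,2]>.092)&(Q[:,2]<.106)]; print('eraser depth',t.mean(0),len(t),cv2.minAreaRect((t[:,:2]*1000).astype(np.float32)))
A=rows[(Q[:,2]>.092)&(Q[:,2]<.106)]
r=plane('wrist',A[:,::-1],.098,**g); print('plane',r.mean(0),cv2.minAreaRect((r[:,:2]*1000).astype(np.float32)))
L=(depthpts('wrist',np.argwhere(D>0)[:,::-1],D,**g)-pos)@R.from_rotvec(rot).as_matrix()*1000
for lo in range(-64,-44,2):
    q=L[(L[:,2]>=lo)&(L[:,2]<lo+2)&(abs(L[:,1])<100)&(abs(L[:,0])<60)]; print(lo,q.min(0).round(),q.max(0).round())
E
```

```text
[[ 309  150  136  144 9394]] [[374.76229508 220.97881627]]
flap poly [[383, 150], [309, 241], [359, 293], [444, 200]]
flap n [-0.4745  0.1209  0.8719] tilt deg 29.319747903052715 yaw -14.293911768301012 8256
hist z (array([   0,    3, 1269, 2883,  100,   27,  198,  663,    1,    0,    0]), array([0.075, 0.078, 0.081, 0.084, 0.087, 0.09 , 0.093, 0.096, 0.099,
       0.102, 0.105, 0.108]))
eraser depth [ 0.51748002 -0.02894147  0.09654897] 873 ((516.9706420898438, -30.386728286743164), (58.575401306152344, 22.848360061645508), 61.34568786621094)
plane [ 0.51746428 -0.02850038  0.098     ] ((517.353271484375, -29.04010581970215), (57.89468002319336, 22.983057022094727), 62.18258285522461)
-64 [-11. -75. -64.] [ 15.  75. -62.]
-62 [-10. -73. -62.] [ 16.  74. -60.]
-60 [  7. -72. -60.] [ 16.  73. -58.]
-58 [  7. -70. -58.] [ 15.  71. -56.]
-56 [  7. -65. -56.] [ 15.  67. -54.]
-54 [  7. -61. -54.] [ 14.  61. -52.]
-52 [  2. -51. -52.] [ 13.  54. -50.]
-50 [  2. -49. -50.] [ 13.  50. -48.]
-48 [ -1. -49. -48.] [ 13.  49. -46.]
-46 [ -4. -56. -46.] [ 13.  56. -44.]
```

View pics/w1z.png

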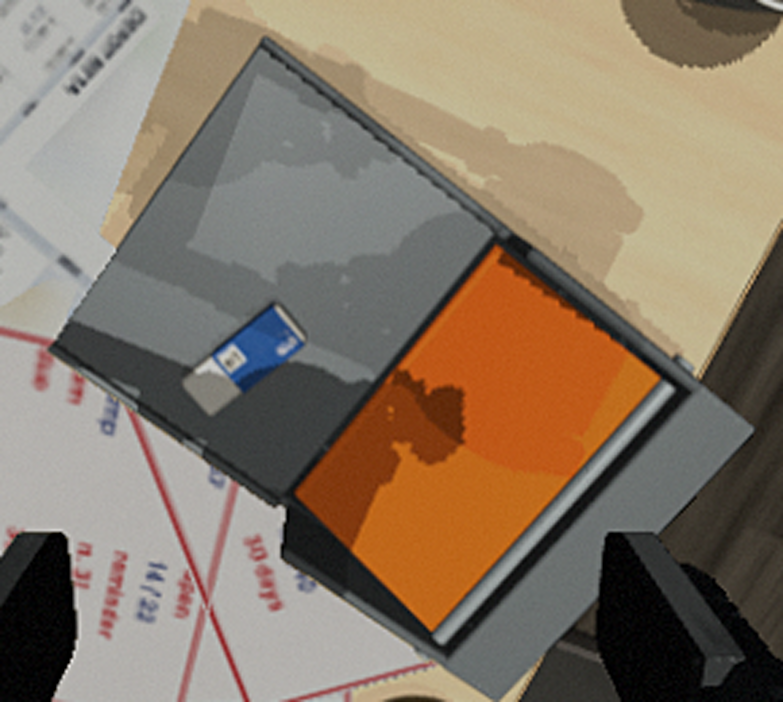

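```bash
python3 - <<'E'
from h import *
z=np.load('pics/w1.npz');p,D,pos,rot=z['p'],z['d'],z['pos'],z['rot']; g=dict(pos=pos,rot=rot)
X=np.r_[plane('wrist',[[298.1,74.8],[219.6,188.5]],.090,**g),plane('wrist',[[383,150],[309,241]],.080,**g),plane('wrist',[[448.9,202.6],[363,296]],.130,**g)]
B=np.array([[-.13,.085],[-.13,-.085],[.004,.076],[.004,-.076],[.088,.078],[.088,-.078]])
print(X.round(4))
from scipy.optimize import least_squares
def f(v,i=slice(None)):
    c,s=np.cos(v[2]),np.sin(v[2]); return (B[i]@np.array([[c,s],[-s,c]])+v[:2]-X[i,:2]).ravel()
r=least_squares(f,[.55,0,-.2]); print(r.x,np.degrees(r.x[2]),(r.fun.reshape(-1,2)*1000).round(1))
for a,b in((0,1),(2,3),(4,5)): d=X[a]-X[b]; print(np.linalg.norm(d[:2]),np.degrees(np.arctan2(d[1],d[0]))-90)
v=r.x;c,s=np.cos(v[2]),np.sin(v[2]);Rm=np.array([[c,-s],[s,c]])
ce=np.array([.5172,-.0287]); print('eraser in bin',Rm.T@(ce-v[:2]),62.2-90-np.degrees(v[2]))
# depth edge crosscheck: hinge/ledge plane height
yx=np.argwhere(D>0);P=depthpts('wrist',yx[:,::-1],D,**g);b=np.c_[(P[:,:2]-v[:2])@Rm,P[:,2]]
q=b[(b[:,0]>-.12)&(b[:,0]<-.07)&(abs(b[:,1])<.07)];print('ledge z',np.median(q[:,2]))
q=b[(b[:,0]>.0)&(b[:,0]<.13)&(abs(b[:,1])<.06)&(b[:,2]<.15)]
for x in np.arange(.0,.13,.006):
    w=q[(q[:,0]>=x)&(q[:,0]<x+.006)]; print(round(x,3),len(w),np.median(w[:,2]).round(4) if len(w) else '')
E
```

```text
[[ 0.4757  0.0997  0.09  ]
 [ 0.4355 -0.0591  0.09  ]
 [ 0.6009  0.0599  0.08  ]
 [ 0.5635 -0.0851  0.08  ]
 [ 0.6833  0.0395  0.13  ]
 [ 0.645  -0.1058  0.13  ]]
[ 0.57957658 -0.01164508 -0.25170609] -14.421696716457499 [[-0.8  3.4]
 [-3.  -2.5]
 [ 1.5  1.1]
 [ 1.  -1.1]
 [ 0.9  2.5]
 [ 0.4 -3.3]]
0.16373399135084143 -14.199732283647222
0.14970370833272542 -14.445084498088576
0.15022297493617778 -14.791361738701184
eraser in bin [-0.05616339 -0.03205281] -13.378303283542499
ledge z 0.40587080635294903
0.0 252 0.0826
0.006 482 0.0844
0.012 599 0.0873
0.018 633 0.0904
0.024 525 0.0943
0.03 529 0.0976
0.036 546 0.1011
0.042 555 0.1045
0.048 556 0.1078
0.054 564 0.1114
0.06 567 0.1146
0.066 589 0.118
0.072 591 0.1214
0.078 677 0.1249
0.084 521 0.1299
0.09 166 0.13
0.096 552 0.1323
0.102 474 0.1327
0.108 443 0.1326
0.114 390 0.1325
0.12 645 0.1316
0.126 145 0.1322
```

Emit:
arm_command(targets="-7 -6 23 0 0 6.3 1;-14 -11 47 0 0 12.5 1;-21 -17 70 0 0 18.8 0.8;-27 -22 93 0 0 25 0.8;-34 -28 117 0 0 31.3 0.8;-41 -33 140 0 0 37.5 0.8;-41 -33 140 0 0 37.5 0.8", newtons=60)

```text
time: 2.37
tool_pos: [0.5202, -0.0281, 0.194]
tcp_rot: [-2.479, -1.918, 0.012]
wrist_force: [-1.5, 0.2, -1.0]
width: 0.798
```

```bash
cat >> h.py <<'E'
def grip(f):
    p,D=snap('wrist',f); z=np.load('pics/'+f+'.npz')
    L=(depthpts('wrist',np.argwhere(D>0)[:,::-1],D,z['pos'],z['rot'])-z['pos'])@R.from_rotvec(z['rot']).as_matrix()*1000
    s=bot.read_state(); print(s['time'],s['tool_pos'],s['tcp_rot'],s['width'],s['wrist_force'])
    q=L[(abs(L[:,1])<80)&(abs(L[:,0])<30)&(L[:,2]<8)&(L[:,2]>-50)]
    for sg in(1,-1):
        w=q[q[:,1]*sg>0]; print(sg,'tip z',np.percentile(w[:,2],99.5).round(1),'inner',np.percentile(abs(w[:,1]),1).round(1),'outer',np.percentile(abs(w[:,1]),99.5).round(1))
    w=L[(abs(L[:,1])<90)&(abs(L[:,0])<30)&(L[:,2]<-40)]; print('knuckle',abs(w[:,1]).max())
E
python3 -c "
from h import *
grip('g1')"
```

```text
2.4167 [ 0.52196725 -0.02781908  0.19664809] [-2.47571467 -1.9253157   0.00767298] 0.800669780946634 [ 0.18825883 -0.07619682  0.89682906]
1 tip z -7.6 inner 33.2 outer 52.0
-1 tip z -7.5 inner 34.3 outer 53.2
knuckle 69.52537794691398
```

Emit:
arm_command(targets="0 0 0 0 0 0 0.6;0 0 0 0 0 0 0.6;0 0 0 0 0 0 0.6;0 0 0 0 0 0 0.6")

```text
time: 2.75
tool_pos: [0.5264, -0.0285, 0.2017]
tcp_rot: [2.479, 1.926, 0.004]
wrist_force: [0.2, -0.2, 0.2]
width: 0.602
```

```bash
python3 -c "
from h import *
grip('g2')"
```

```text
2.8 [ 0.52613414 -0.02857454  0.20138327] [2.47964881 1.92616437 0.00310858] 0.6003223806558253 [ 0.01138916 -0.23003809 -0.1513723 ]
1 tip z -4.1 inner 24.8 outer 52.3
-1 tip z -4.0 inner 25.9 outer 53.0
knuckle 66.9990407396949
```

View pics/g2.png

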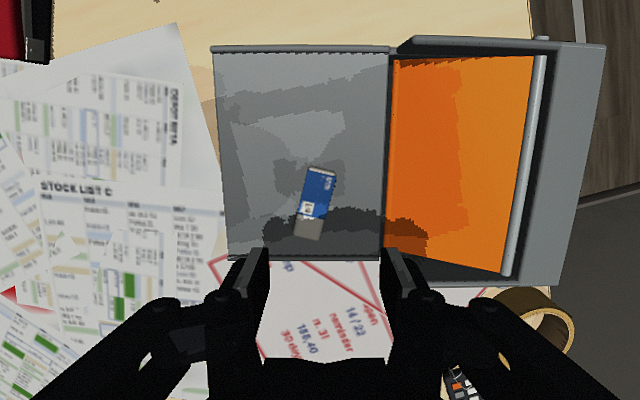

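The g2 picture shows the gripper square to the bin, with the eraser at (316,204), the flap edge at x≈388 px and the hinge bar at about (525,165). I'll cross-check the pose from this view.

```bash
python3 - <<'E'
from h import *
z=np.load('pics/g2.npz');p,D,pos,rot=z['p'],z['d'],z['pos'],z['rot']; g=dict(pos=pos,rot=rot)
v=[.57958,-.01165,-.2517];c,s=np.cos(v[2]),np.sin(v[2]);Rm=np.array([[c,-s],[s,c]])
B=lambda P:np.c_[(P[:,:2]-v[:2])@Rm,P[:,2]].round(4)
print('nearcorners',B(plane('wrist',[[212,46],[229,257]],.09,**g)).tolist())
hsv=cv2.cvtColor(p,cv2.COLOR_BGR2HSV);o=cv2.inRange(hsv,(5,150,60),(25,255,255)); k,l,st,ce=cv2.connectedComponentsWithStats(o);i=max(range(1,k),key=lambda i:st[i,4])
c_=max(cv2.findContours((l==i).astype(np.uint8),0,1)[0],key=cv2.contourArea);ap=cv2.approxPolyDP(c_,6,True)[:,0];print(ap.tolist());print('flap z.08',B(plane('wrist',ap,.08,**g)).tolist())
cv2.imwrite('pics/g2z.png',cv2.resize(p[30:300,200:600],None,fx=2,fy=2,interpolation=cv2.INTER_CUBIC))
rows=np.argwhere(D>0);P=B(depthpts('wrist',rows[:,::-1],D,**g))
m=(P[:,0]>-.11)&(P[:,0]<-.01)&(abs(P[:,1])<.074)&(P[:,2]>.0925)&(P[:,2]<.102)
q=P[m];e=B(plane('wrist',rows[m][:,::-1],.098,**g));print('eraser',len(q),q.mean(0),cv2.minAreaRect((e[:,:2]*1000).astype(np.float32)))
n=P[(P[:,0]>.09)&(P[:,0]<.14)&(abs(P[:,1])<.06)&(P[:,2]>.128)&(P[:,2]<.137)];print('roof x',np.percentile(n[:,0],[1,99]))
n=P[(P[:,0]>.02)&(P[:,0]<.07)&(abs(P[:,1])<.06)];import numpy as np
d=np.linalg.svd(n-n.mean(0),full_matrices=False)[2][2];print(np.degrees(np.arctan2(d[1],d[0]))%180)
E
```

```text
nearcorners [[-0.1274, 0.0825, 0.09], [-0.1274, -0.0819, 0.09]]
[[533, 56], [393, 60], [384, 247], [499, 272]]
flap z.08 [[0.1113, 0.0802, 0.08], [0.0034, 0.074, 0.08], [0.0045, -0.077, 0.08], [0.1113, -0.1025, 0.08]]
eraser 2024 [-0.05519723 -0.03200247  0.09664516] ((-55.28866195678711, -32.68941879272461), (57.27094650268555, 22.476787567138672), 76.52049255371094)
roof x [0.0948 0.1284]
179.98567912629017
```

View pics/g2z.png

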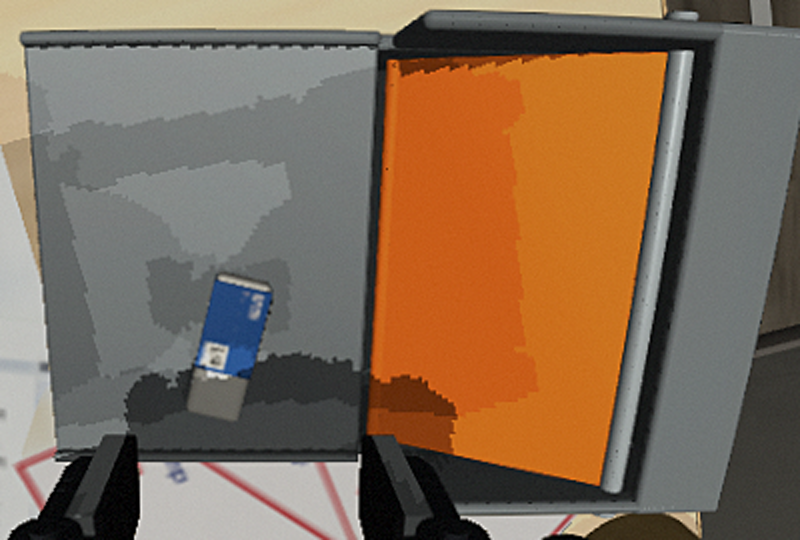

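Emit:
arm_command(targets="-3 0 15 0 0 0 1;-3 0 45 0 0 0 1;-3 0 75 0 0 0 1;-3 0 100 0 0 0 1;-3 0 113 0 0 0 1;-3 0 120 0 0 0 1;-3 0 122 0 0 0 1;-3 0 122 0 0 0 1")

```text
time: 3.47
tool_pos: [0.5248, -0.0318, 0.0782]
tcp_rot: [2.482, 1.926, 0.001]
wrist_force: [-0.1, -0.4, 0.7]
width: 0.999
```

```bash
python3 -c "
from h import *
grip('g3')
snap('scene','s3');p,_=snap('side','d3')
a=cv2.imread('pics/s3.png')[120:240,250:370];b=p[130:240,240:340]
cv2.imwrite('pics/s3z.png',np.hstack([cv2.resize(a,(400,400),interpolation=2),cv2.resize(b,(400,400),interpolation=2)]))"
```

```text
3.5167 [ 0.52546794 -0.03186388  0.07897002] [2.48100580e+00 1.92513223e+00 2.13741468e-03] 0.9975281057874985 [ 0.14660208 -0.42535496  0.76062041]
1 tip z -3.8 inner 0.7 outer 79.6
-1 tip z -4.8 inner 0.6 outer 79.5
knuckle 75.21809891006357
```

View pics/g3.png

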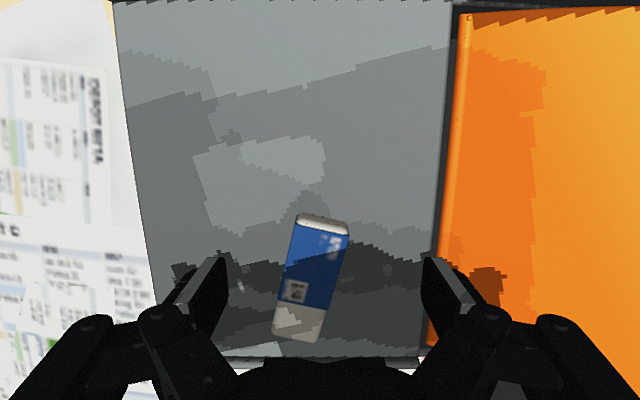

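View pics/s3z.png

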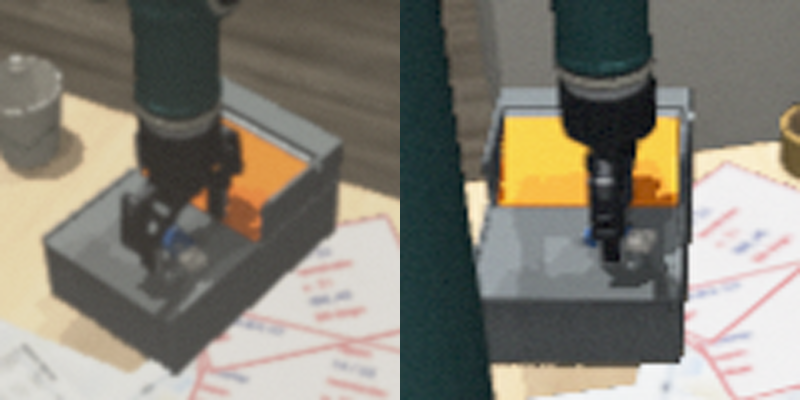

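Emit:
arm_command(targets="0 7 0 0 0 0 1;0 14 0 0 0 0 1;0 20 0 0 0 0 1;0 25 0 0 0 0 1;0 30 0 0 0 0 1;0 35 0 0 0 0 1;0 40 0 0 0 0 1;0 44 0 0 0 0 1;0 46 0 0 0 0 1;0 46 0 0 0 0 1")

```text
time: 4.45
tool_pos: [0.5691, -0.0433, 0.0776]
tcp_rot: [-2.482, -1.925, 0.001]
wrist_force: [-2.5, 1.1, 1.1]
width: 1.0
```

```bash
python3 -c "
from h import *
p,_=snap('wrist','g4');s=bot.read_state();print(s['time'],s['tool_pos'],s['wrist_force'],s['width'])"
```

```text
4.5 [ 0.56906164 -0.04329252  0.07770808] [-2.23796494  0.81268081  1.36738039] 1.0003584832764858
```

View pics/g4.png

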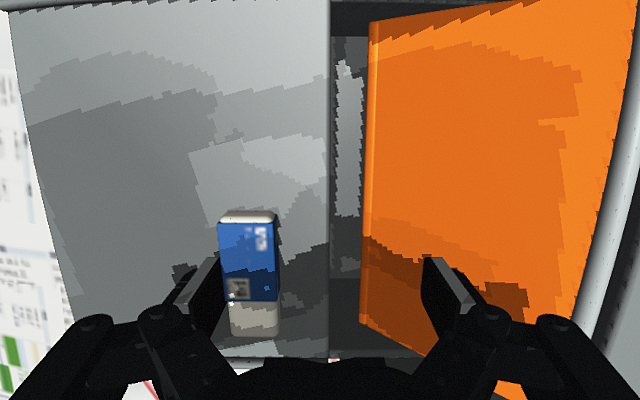

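The eraser is now flush on finger B, its front edge at 278 px, short of the ledge edge at 328 px. The flap is opening. I'll advance to about 0.55 rad.

Emit:
arm_command(targets="0 4 0 0 0 0 1;0 8 0 0 0 0 1;0 11 0 0 0 0 1;0 12 0 0 0 0 1;0 12 0 0 0 0 1;0 12 0 0 0 0 1")

```text
time: 5.0
tool_pos: [0.5803, -0.0461, 0.0776]
tcp_rot: [-2.482, -1.925, 0.001]
wrist_force: [-4.2, 1.1, 1.0]
width: 1.002
```

```bash
cat >> h.py <<'E'
def look(f):
    z=None;p,D=snap('wrist',f);z=np.load('pics/'+f+'.npz');g=dict(pos=z['pos'],rot=z['rot'])
    s=bot.read_state();print(s['time'],s['tool_pos'],s['wrist_force'],s['width'])
    v=[.57958,-.01165,-.2517];c,sn=np.cos(v[2]),np.sin(v[2]);Rm=np.array([[c,-sn],[sn,c]])
    print('tcp bin',(np.array(s['tool_pos'][:2])-v[:2])@Rm)
    P=depthpts('wrist',np.argwhere(D>0)[:,::-1],D,**g);P=np.c_[(P[:,:2]-v[:2])@Rm,P[:,2]]
    n=P[(P[:,0]>.03)&(P[:,0]<.08)&(P[:,1]<.06)&(P[:,1]>.0)&(P[:,2]<.125)]
    d=np.polyfit(n[:,0],n[:,2],1);print('flap angle',np.arctan(d[0])-np.radians(29))
E
python3 -c "
from h import *
look('g5')
a,_=snap('scene','s5');b,_=snap('side','d5')
cv2.imwrite('pics/s5z.png',np.hstack([cv2.resize(a[120:240,250:370],(400,400),interpolation=2),cv2.resize(b[130:240,240:340],(400,400),interpolation=2)]))"
```

```text
5.05 [ 0.5802539  -0.04620004  0.07763781] [-3.76695158  1.85559869 -0.40140347] 0.9964508310141184
tcp bin [ 0.00925738 -0.03329355]
flap angle 0.4434496921209018
```

View pics/g5.png

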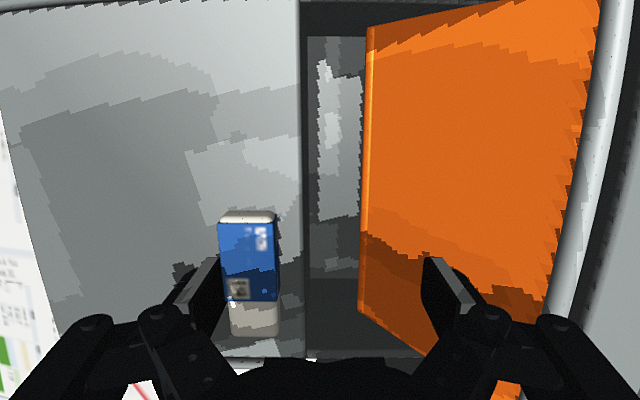

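View pics/s5z.png

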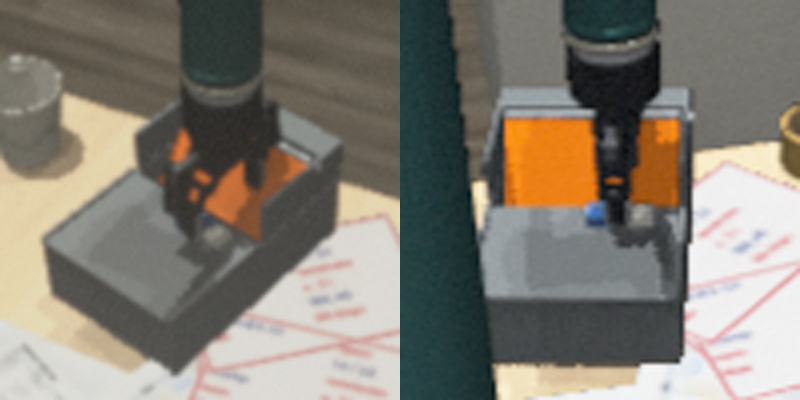

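The flap is held at about 0.45–0.5 rad, and the eraser is still fully on the ledge. Next I'll bring the rear finger forward by closing the gripper, moving the arm to compensate so the front finger holds the flap.

Emit:
arm_command(targets="0 2 0 0 0 0 1;0 4 -1 0 0 0 0.97;0 6 -2 0 0 0 0.94;0 8 -2.5 0 0 0 0.9;0 10 -3.5 0 0 0 0.86;0 11 -4 0 0 0 0.84;0 11 -4 0 0 0 0.84")

```text
time: 5.73
tool_pos: [0.5916, -0.049, 0.082]
tcp_rot: [2.482, 1.926, 0.001]
wrist_force: [-4.7, 1.2, 2.0]
width: 0.839
```

```bash
python3 -c "
from h import *
look('g6')"
```

```text
5.7833 [ 0.59160626 -0.04900208  0.08204681] [-4.02477345  1.25401531  2.43720839] 0.8356505331755183
tcp bin [ 0.02094988 -0.03317998]
flap angle 0.5895770927619652
```

View pics/g6.png

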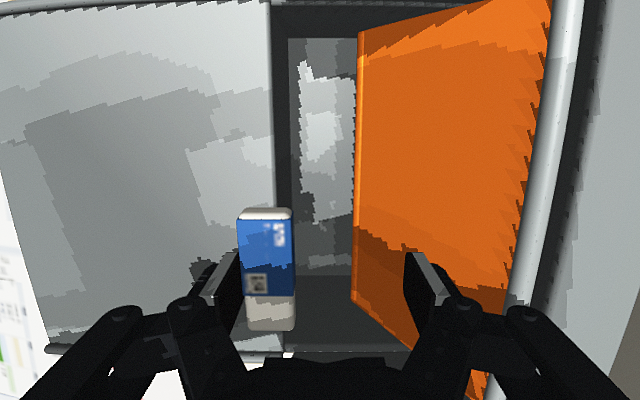

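The flap is at about 0.59 rad, and the eraser overhangs the edge but still lies on the ledge. One more push should take it over.

Emit:
arm_command(targets="0 2 -1 0 0 0 0.8;0 4 -2 0 0 0 0.76;0 6 -2.5 0 0 0 0.72;0 8 -3.5 0 0 0 0.67;0 9 -4 0 0 0 0.63;0 10 -4 0 0 0 0.62;0 10 -4 0 0 0 0.62;0 10 -4 0 0 0 0.62")

```text
time: 6.45
tool_pos: [0.6011, -0.0515, 0.0859]
tcp_rot: [2.482, 1.926, 0.0]
wrist_force: [-3.3, 1.2, 2.9]
width: 0.618
```

```bash
python3 -c "
from h import *
look('g7')"
```

```text
6.5 [ 0.60099615 -0.05149336  0.0858675 ] [-3.23117944  0.7745014   2.50354215] 0.6212213487837792
tcp bin [ 0.03066436 -0.0332542 ]
flap angle 0.6095258406507926
```

View pics/g7.png

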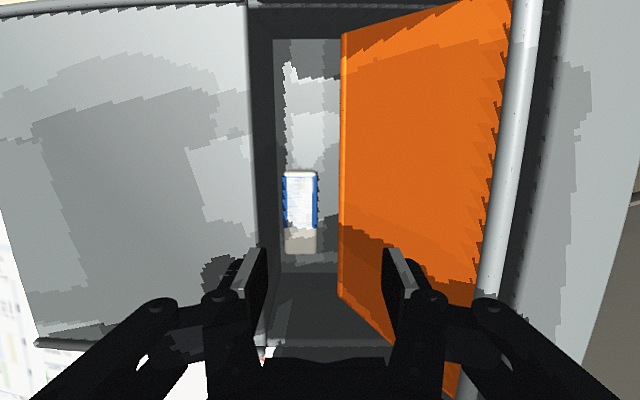

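The eraser is on the bin floor, at (300,210) in the picture. I'll draw back along −x so the flap follows the finger shut, then lift.

Emit:
arm_command(targets="0 -8 -1 0 0 0 0.62;0 -18 -2 0 0 0 0.62;0 -28 -2 0 0 0 0.62;0 -38 -2 0 0 0 0.62;0 -48 -2 0 0 0 0.62;0 -58 -2 0 0 0 0.62;0 -68 -2 0 0 0 0.62;0 -76 -3 0 0 0 0.62;0 -80 -6 0 0 0 0.62;0 -80 -15 0 0 0 0.62")

```text
time: 7.33
tool_pos: [0.521, -0.0311, 0.0997]
tcp_rot: [-2.48, -1.924, 0.004]
wrist_force: [0.0, 0.2, -0.1]
width: 0.618
```

Emit:
arm_command(targets="0 0 -25 0 0 0 0.62;0 0 -60 0 0 0 0.62;0 0 -100 0 0 0 0.62;0 0 -140 0 0 0 0.62;0 0 -180 0 0 0 0.62;0 0 -200 0 0 0 0.62;0 0 -200 0 0 0 0.62;0 0 -200 0 0 0 0.62")

```text
time: 8.0
tool_pos: [0.525, -0.0318, 0.3039]
tcp_rot: [2.479, 1.923, 0.006]
wrist_force: [-0.4, -0.4, -0.7]
width: 0.619
```

```bash
python3 -c "
from h import *
look('g8')
a,_=snap('scene','s8');b,_=snap('side','d8')
cv2.imwrite('pics/s8z.png',np.hstack([cv2.resize(a[110:310,200:460],(400,308),interpolation=2),cv2.resize(b[130:330,180:440],(400,308),interpolation=2)]))"
```

```text
8.05 [ 0.52375878 -0.03163901  0.30154366] [ 0.03453034 -0.07428103 -0.34662791] 0.6179607318636657
tcp bin [-0.04908404 -0.03326148]
flap angle 0.003303072421290576
```

View pics/g8.png

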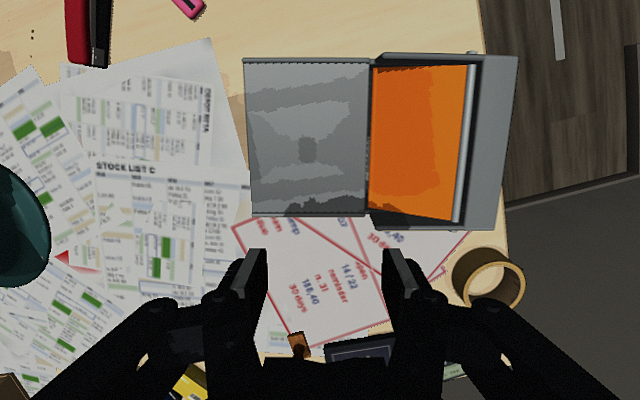

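View pics/s8z.png

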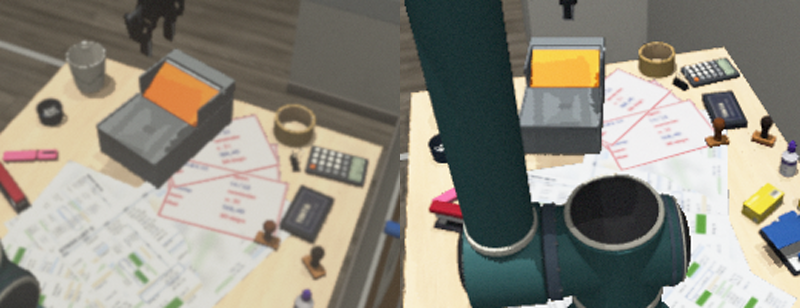

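The ledge is empty, the flap is shut (fitted angle 0.003 rad), and nothing else on the desk looks moved. I'm handing the job in.

```bash
python3 -c "
from workcell import bot
print(bot.finish_job())"
```

```text
the job is handed in; nothing more can be done
None
```

The eraser is in the bin and the job is handed in, at about 8 s of the 38 s allowed. The front finger pushed the flap open to about 0.6 rad while the eraser was still on the ledge. The rear finger then slid the eraser over the edge, and it was seen on the bin floor. I drew the fingers back along the ledge and lifted clear.

- **Last checks:** the ledge is empty, the flap is shut (fitted angle 0.003 rad), and the wrist force is about 0. The bystanders in view look unmoved, though I judged that by eye only.
- **Force:** the wrist readings stayed at about 5 N or less.
- **Disagreements:** the bin pose fit left up to about 4 mm at single corners, and a second view put those features within 1–3 mm of their nominal places. At the first hold, the flap read 0.44 rad by depth, where 0.55 was expected from the finger's position. I pushed a few millimetres deeper to about 0.59 before the eraser went over.

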